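# Strap a timber blank into the indexing sled and run it to the station

## Task

Lay the timber blank flat in the nest of the sled, between its end stops, then press both hinged hold-down straps down over it until each latch clicks and holds the strap shut. After that push the sled along its rail until the spring detent catches it at the station, where the mark on the sled meets the steel pointer, not beyond it, and leave the glue bottle, the tin and the stepped offcut standing where they are.

Things in the scene. Friction and masses are not known exactly. Their poses are not given: they have to be found in the camera images.
- blank: The work: a plain softwood block 160 x 44 x 36 mm (long axis x, width y, height z), loose, flat on the bench to the robot's left; origin at the centre of its underside. The largest loose timber block; about 0.14 kg.
- rail: Fixed rail bed 70 x 420 mm, two aluminium bars with their tops 30 mm above the bench; origin at the centre of its underside. The rail runs along its y axis (the sled travels towards +y); x points away from the robot; placed at a varying yaw on the bench.
- sled (a joint): Travel of the sled along rail +y, m. 0 at the rail's rear end, 0.120 at the station detent, end stop at 0.160. The sled slides with some friction; two bumps, 8 mm before and after the station, have to be overcome with about 10 to 15 N and the sprung plunger then settles the sled between them.
- nest (a point): Centre of the nest's floor on the plywood sled (132 mm wide in x, 200 mm long in y), 45 mm above the bench; axes as the rail's. The nest is 168 mm long (y, between end stops 26 mm high, 16 mm thick) and 52 mm wide (x, between side fences 10 mm high). The blank lies in it with its long axis along y, either way round.
- push_face (a point): Middle of the outer face of the sled's rear (-y) end stop, 58 mm above the bench; the face is 80 mm wide and 26 mm high and is the place to push the sled towards +y. Axes as the rail's.
- station (a point): Fixed point on the rail where the point nest lies when the sled is in the station detent, 45 mm above the bench; axes as the rail's. A dark steel pointer 52 mm high stands beside the rail at this point, 70 to 82 mm out on its +x side; the sled carries a black index mark on its +x edge.
- strap_front (a joint): Angle of the front (+y) strap, rad: 0 shut and level over the blank, grows as it lifts, 1.57 upright, 2.4 fully back. It stays about where it is left when open; nearly shut, its nose meets the spring latch (from 0.17 rad), a push of 8 to 12 N on the pad snaps it past, and the latch then holds it at 0.
- strap_rear (a joint): Angle of the rear (-y) strap, same meaning as strap_front.
- strap_front_hinge (a point): Hinge axis of the front strap (along y), 87 mm above the bench, 41 mm to the -x (robot) side of the nest's middle and 66 mm to its +y. Shut, the strap reaches to +x. Axes as the rail's. Its hinge post (30 mm wide) is 81 mm high over the bench; the latch post across the nest, 52 to 65 mm from the nest's middle, 102 mm.
- strap_rear_hinge (a point): Hinge axis of the rear strap (along y), 87 mm above the bench, 41 mm to the +x (far) side of the nest's middle and 66 mm to its -y. Shut, the strap reaches to -x. Axes as the rail's. Posts as for the front strap, mirrored.
- strap_front_pad (a point): Middle of the top of the black press pad on the front strap, 58 mm from the hinge axis and 7 mm above the strap's mid-plane. Steel strap 84 mm long, 24 mm wide, 6 mm thick; pad 32 x 30 mm, 4 mm thick. Moves with the strap: x points from hinge to free end, z out of the outer (upper when shut) face.
- strap_rear_pad (a point): The same point on the rear strap.
- glue: Bystander: white glue bottle 60 mm across, 150 mm tall, standing; origin under its centre. To be left alone.
- tin: Bystander: tin can 72 mm across, 90 mm tall, standing; origin under its centre. To be left alone.
- offcut: Bystander: stepped plywood offcut 110 x 70 mm, 18 to 36 mm high, lying flat; origin under its centre. To be left alone.

How it is judged (in metres and radians):
On the way, in this order (a step that is already met when the one before it is completed fails the run):
1. the blank lies flat in the nest of the sled (horizontal distance between blank and nest below 0.009 m and z of blank in the frame of nest below 0.005 m and angle between the x axis of blank and the y axis of nest, either way round below 0.1 rad), for 0.2 s.
2. both straps are latched shut over the blank (value of joint each of strap_front, strap_rear below 0.05 rad and horizontal distance between blank and nest below 0.009 m), for 0.2 s.
3. the sled is in the station detent (value of joint sled between 0.116 and 0.124 m), for 0.2 s.
At the end, for the whole second after the job is handed in: The blank lies flat in the nest (centre within 9 mm, along the nest within 0.1 rad, on its floor within 5 mm) and at rest, both straps are held shut by their latches (each below 0.05 rad), and the sled stands in the station detent (travel 116 to 124 mm) (all of step 2 and all of step 3 and z of blank in the frame of nest below 0.005 m and angle between the x axis of blank and the y axis of nest, either way round below 0.1 rad and linear speed of blank below 0.02 m/s); the robot touches nothing.
It fails at once if the glue bottle was shoved (over 30 mm) or tipped (distance of glue from where it was at the start of the episode above 0.03 m or angle between glue's own z axis and vertical above 0.4 rad).
It fails at once if the tin was shoved (over 30 mm) or tipped (distance of tin from where it was at the start of the episode above 0.03 m or angle between tin's own z axis and vertical above 0.4 rad).
It fails at once if the offcut was shoved over 30 mm (distance of offcut from where it was at the start of the episode above 0.03 m).
It also fails if it takes over 72 s, if anything falls off the work surface, if the arm or the gripper's body presses on something with over 40 N, if the wrist force passes 120 N, or if a joint passes its speed limit or range.

## Robot

A 6-joint arm with a two-finger parallel gripper is mounted at the origin on the work surface. World frame = base frame: x ahead of the robot, y to its left, z up, the work surface at z = 0. Lengths are in m, angles in degrees, forces in N, time in s.
With the tool pointing down it reaches from about 0.4 to 0.925 m from the base axis. Payload 3.4 kg.
Tool frame: the origin (TCP) lies at the very end of the fingers, on their centre line; the grasp point (between the pads) lies 19 mm behind it; z points along the fingers, y is the line along which they close (so a half turn about z gives the same grasp; the last joint's range is limited). The gripper opens to 85 mm and grips with 20 to 120 N. Pads are 22 mm wide; open, the fingers measure 114 mm over their backs; the gripper's body (76 mm by 85 mm) begins 54 mm behind the grasp point. The pads swing forward as they close: fully open they stand 13 mm farther back than shut.
Start: joints at [63.226, 17.578, 86.31, -0, 76.112, -4.211], TCP at [0.221, 0.531, 0.231] pointing down, gripper open.
Joint ranges: [-179.03, 179.03], [-60, 130.46], [8.19, 133.38], [-81.62, 261.62], [5.75, 156.47], [-153.77, 153.77]. Speed limits (degrees/s): [147.25, 147.25, 180, 180, 180, 180].

## Interface

Orientations are given as a 3x3 rotation matrix whose columns are the frame's x, y, z axes.
In Python, from cell import r gives the robot as it stands. The module is installed in compiled form; this text tells all that it offers.
- The arm moves only by the tool step_arm, never from a script. Its argument "increments" is a list of rows, each a list of 6 numbers: the shift along the world's x, y, z in cm, then the turn, a rotation vector about the world's x, y, z in rad. In form: [[tx, ty, tz, ax, ay, az], ...]. A call has 1 to 12 rows; each row is the pose to reach, as a shift and turn from the pose commanded when the call began; what a row does not reach only later rows make up. A row lasts 1/12 s, in which the tool goes at most 41.7 mm and 7.16 degrees, less where a joint would pass 70% of its speed; a pose out of reach is approached as far as the arm can. A call with a gripper value outside its range is refused whole. "gripper" is the finger opening in cm, from 0 to 8.54, set as the call begins (left out, the last holds). The fingers move at their own pace and stop on an object; "force" is the grip in N (left out, the last holds). Time passes only in rows, so rows that repeat a pose let the fingers close. It gives the time, the measured TCP pose, the force, the opening and the grip force at its end, in the units of the state.
- r.sense(): the state, without advancing time (a new reading comes with each control period).
- r.snapshot(name): name is "side" or "top"; returns the picture (480x640x3 uint8, red, green, blue); there is no depth.
- r.camera_info(name): a dict with "intrinsics" (3x3 intrinsics, pixels), "extrinsics" (4x4, takes a point from camera to world coordinates). Camera axes: x right, y down, z forward; pixel columns grow to the right and rows downward; lengths in m; the calibration is good to about 2 mm. A picture is of the moment at which its call begins. camera_info takes no time and is no camera call.
- r.hand_in(): hands the job in; it is judged then, once.
The state is a dict: "time": time; "joint_positions": joint angles; "dq": joint speeds; "joint_torque": joint torques, N m; "position": TCP position; "eef_rot": TCP orientation; "force": force on the tool from outside, world axes, zero at the start; "moment": the same for the moment, N m; "finger_gap": finger opening in m; "grasp_force": force on a finger pad.
Only numpy, scipy, OpenCV 4.12 (cv2) and the standard library are available. Lean on these libraries where they do the work, as an engineer would, in place of code of your own. Each camera call takes 0.05 s, during which the arm holds its last target. There are 200 camera calls.

## Working session

There is one attempt and no reset: what is moved stays moved. The work goes in short steps, Python scripts to look and compute and a tool call to move; the robot and the scene stay as the last step left them, time stands still between calls to the robot, and variables do not carry over. Pictures are saved under pics/ and viewed, at most 10 in all, crops included, and the job is handed in when it is done.

Besides the shell and the picture viewer there is one more tool, called after "Emit:" as name(argument=value, ...) on one line, values as JSON. step_arm: Moves the arm, as the interface text tells. Its arguments: {"type":"object","properties":{"increments":{"type":"array"},"gripper":{"type":"number"},"force":{"type":"number"}},"required":["increments"]}

```bash
mkdir -p pics
python3 - <<'E'
from cell import r
import cv2, numpy as np
np.set_printoptions(precision=4,suppress=True)
for n in("side","top"):
    im=r.snapshot(n); cv2.imwrite(f"pics/{n}0.png",im[:,:,::-1])
    c=r.camera_info(n); print(n,c["intrinsics"],c["extrinsics"])
s=r.sense(); print(s)
E
```

```text
side [[437.5407   0.     319.207 ]
 [  0.     437.5407 242.6806]
 [  0.       0.       1.    ]] [[ 0.9072 -0.3231  0.2694  0.2932]
 [-0.4206 -0.6941  0.5842 -0.4591]
 [-0.0018 -0.6433 -0.7656  0.7599]
 [ 0.      0.      0.      1.    ]]
top [[472.8321   0.     321.408 ]
 [  0.     472.8321 243.8096]
 [  0.       0.       1.    ]] [[ 0.0052 -0.993   0.1183  0.4496]
 [-1.     -0.0055 -0.0024  0.0545]
 [ 0.003  -0.1183 -0.993   0.905 ]
 [ 0.      0.      0.      1.    ]]
{'time': 0.1, 'joint_positions': array([63.2248, 17.6191, 86.3745,  0.0016, 76.1122, -4.2107]), 'dq': array([ 0.0002, -0.1462, -0.1716, -0.0589, -0.0758, -0.0102]), 'joint_torque': array([  0.0013, -45.8527, -25.2608,  -0.0003,   0.0055,   0.    ]), 'position': array([0.2204, 0.5304, 0.2305]), 'eef_rot': array([[-0.9234,  0.3837, -0.0009],
       [ 0.3837,  0.9234, -0.0016],
       [ 0.0002, -0.0018, -1.    ]]), 'force': array([0.8598, 0.1379, 0.3536]), 'moment': array([0.0206, 0.0248, 0.0432]), 'grasp_force': 0.0, 'finger_gap': 0.08555011871982438}
```

View pics/side0.png

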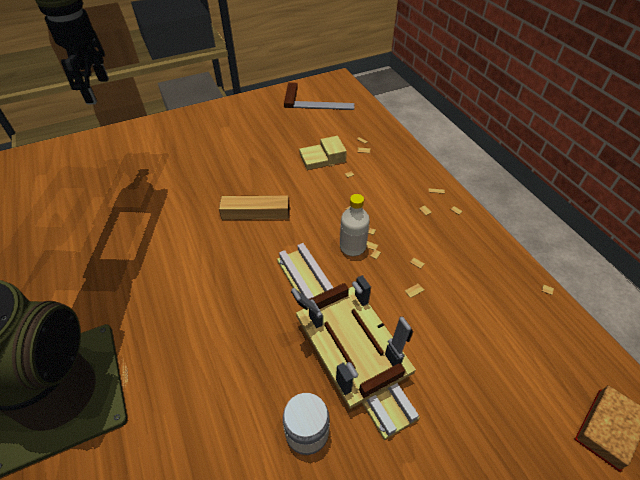

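View pics/top0.png

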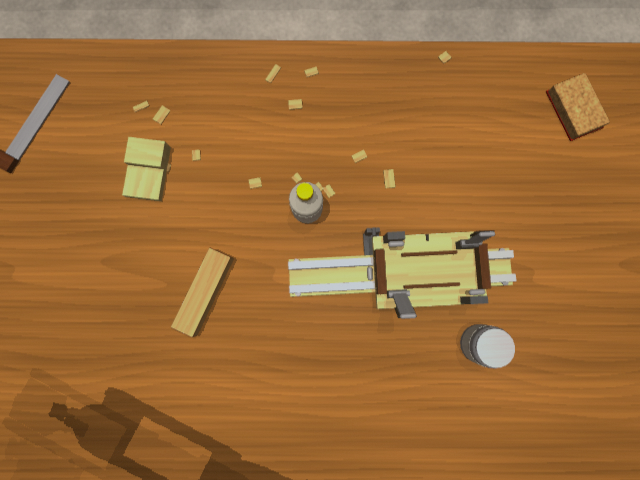

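Run:
```python
import cv2, numpy as np
t=cv2.imread("pics/top0.png"); s=cv2.imread("pics/side0.png")
def crop(im,x0,y0,w,h,k):
    o=cv2.resize(im[y0:y0+h,x0:x0+w],None,fx=k,fy=k,interpolation=cv2.INTER_CUBIC)
    for i in range(0,w,10): cv2.line(o,(i*k,0),(i*k,12 if (x0+i)%50==0 else 5),(255,255,255),1)
    for i in range(0,h,10): cv2.line(o,(0,i*k),(12 if (y0+i)%50==0 else 5,i*k),(255,255,255),1)
    return o
a=crop(t,280,220,260,110,3)
b=np.hstack([crop(t,170,240,70,100,2),crop(s,210,185,90,50,4)[:200],crop(t,470,320,60,60,3)[:200].copy() if 0 else np.zeros((200,1,3),np.uint8)])
c=np.zeros((530,780,3),np.uint8); c[:330]=a; c[330:530,:b.shape[1]]=b
cv2.imwrite("pics/c1.png",c)
cv2.imwrite("pics/c2.png",crop(s,270,235,160,200,3))
```

```text
(no output)
```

View pics/c1.png

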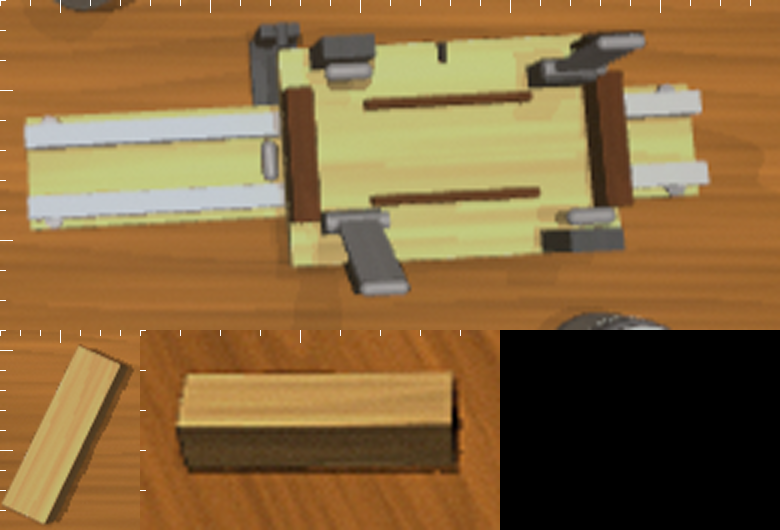

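View pics/c2.png

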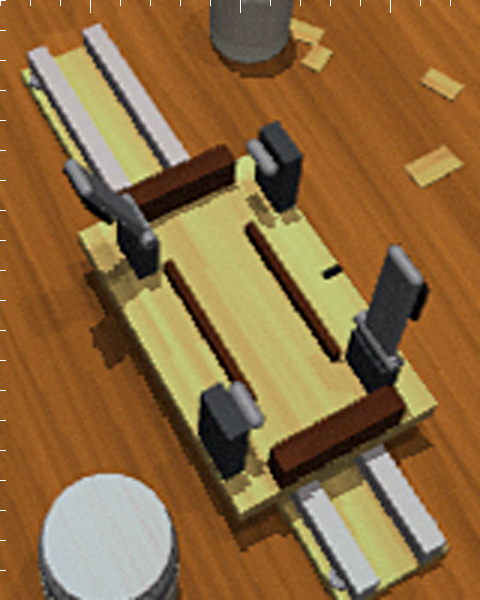

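```bash
cat > h.py <<'E'
import numpy as np, cv2
from scipy.optimize import least_squares
np.set_printoptions(precision=4,suppress=True)
CAM={'top':(472.8321,321.408,243.8096,np.array([[0.0052,-.993,.1183,.4496],[-1,-.0055,-.0024,.0545],[.003,-.1183,-.993,.905]])),
'side':(437.5407,319.207,242.6806,np.array([[.9072,-.3231,.2694,.2932],[-.4206,-.6941,.5842,-.4591],[-.0018,-.6433,-.7656,.7599]]))}
def proj(n,P):
    f,cx,cy,E=CAM[n]; q=(np.atleast_2d(P)-E[:,3])@E[:,:3]
    return np.c_[f*q[:,0]/q[:,2]+cx, f*q[:,1]/q[:,2]+cy]
def tri(pt,ps):
    s=least_squares(lambda X:np.r_[(proj('top',X)-pt).ravel(),(proj('side',X)-ps).ravel()],[.5,0,.05])
    return s.x,np.abs(s.fun).max()
def onz(n,p,z):
    f,cx,cy,E=CAM[n]; d=E[:,:3]@np.array([(p[0]-cx)/f,(p[1]-cy)/f,1]); return E[:,3]+d*(z-E[2,3])/d[2]
def frame(x,y,a,P):
    P=np.atleast_2d(P); c,s=np.cos(a),np.sin(a); return np.c_[x+c*P[:,0]-s*P[:,1], y+s*P[:,0]+c*P[:,1], P[:,2]]
E
python3 - <<'E'
from h import *
T=lambda u,v:np.array([280+u/3,220+v/3]); S=lambda u,v:np.array([270+u/3,235+v/3])
BT=lambda u,v:np.array([170+u/2,240+(v-330)/2]); BS=lambda u,v:np.array([210+(u-140)/4,185+(v-330)/4])
pairs={'sled -x+y':(T(292,267),S(80,236)),'mark':(T(441,47),S(335,270)),
'fencefar +y':(T(365,103),S(250,228)),'fencefar -y':(T(530,97),S(337,357)),'fencenear +y':(T(373,201),S(170,265)),
'fs tip':(T(385,290),S(75,170)),'rs tip':(T(628,42),S(402,252)),
'fs hinge':(T(357,218),S(135,218)),
'rear stop -x -y':(T(630,203),S(278,455)),'rear stop +x,-y':(T(620,72),S(400,390)),'front stop -x+y':(T(294,220),S(130,190)),
'latch f':(T(373,40),S(298,140)),
'blank a':(BT(80,347),BS(458,376)),'blank b':(BT(122,365),BS(457,423)),'blank c':(BT(2,504),BS(188,374)),'blank d':(BT(45,523),BS(178,425))}
for k,(a,b) in pairs.items(): print(k,*tri(a,b))
B=np.array([[-80,22,36],[80,22,36],[80,-22,36],[-80,-22,36]])/1e3
# blank: order d,c.. fit top face with z fixed .036
obs=[pairs['blank '+c] for c in 'cabd']
def res(v):
    P=frame(*v,B); return np.r_[(proj('top',P)-[o[0] for o in obs]).ravel(),(proj('side',P)-[o[1] for o in obs]).ravel()]
for a0 in (1.1,-1.1,2.0,-2.0):
    s=least_squares(res,[.5,.3,a0]); print('blank',s.x,np.abs(s.fun).max())
N={'sled -x+y':(-66,100,0),'mark':(66,0,0),'fencefar +y':None}
M={k:np.array(v)/1e3+[0,0,.045] for k,v in {'sled -x+y':(-66,100,0),'mark':(66,0,0),'rear stop -x -y':(-40,-100,26),'rear stop +x,-y':(40,-100,26),'front stop -x+y':(-40,100,26)}.items()}
def rn(v):
    o=[]
    for k,P in M.items():
        W=frame(*v,P); o+=[(proj('top',W)-pairs[k][0]).ravel(),(proj('side',W)-pairs[k][1]).ravel()]
    return np.concatenate(o)
s=least_squares(rn,[.55,-.1,0],loss='soft_l1'); print('nest',s.x); print(rn(s.x).reshape(-1,4))
print('rail ends',[onz('top',T(*p),.03) for p in ((25,135),(30,207),(702,101),(708,173))])
print('pointer top',onz('top',T(278,35),.052),'tin',onz('top',(495,348),.09),'glue',onz('top',(305,190),.15))
E
```

```text
sled -x+y [ 0.4343 -0.0498  0.0382] 0.06644516330078432
mark [ 0.5674 -0.1414  0.0434] 0.5765629166409667
fencefar +y [ 0.5328 -0.094   0.0457] 0.392593227561008
fencefar -y [ 0.5369 -0.1938  0.0488] 0.2354392522650528
fencenear +y [ 0.4742 -0.0977  0.0485] 0.13309339283500776
fs tip [ 0.4242 -0.0824  0.164 ] 0.49978956668360297
rs tip [ 0.5515 -0.2071  0.1793] 0.8314157418398054
fs hinge [ 0.4612 -0.0808  0.0874] 1.1541548535116135
rear stop -x -y [ 0.471  -0.2408  0.0791] 0.9921699884552027
rear stop +x,-y [ 0.5479 -0.2373  0.081 ] 0.6275490028568527
front stop -x+y [ 0.4655 -0.0487  0.0685] 2.1929379196742502
latch f [ 0.5627 -0.0874  0.1149] 0.24393398947779588
blank a [0.5449 0.2594 0.0297] 0.6422553997857676
blank b [0.5279 0.219  0.0342] 0.6538522689662045
blank c [0.3998 0.3248 0.0335] 0.018114989875869014
blank d [0.3827 0.285  0.0344] 0.2726902521134207
blank [ 0.4635  0.2708 -0.4284] 1.4313209031912209
blank [ 0.4635  0.2708 -0.4284] 1.4313208491028035
blank [ 0.4635  0.2708 -0.4284] 1.4313208947982332
blank [ 0.4635  0.2708 -0.4284] 1.4313208773540964
nest [ 0.5051 -0.1438  0.0499]
[[-0.9839  0.0357 -0.7887 -2.9444]
 [-0.5295 -1.5259  2.133  -1.6713]
 [ 0.7701  1.5941  1.5543  4.7298]
 [ 0.1907  0.1173  2.2165  4.2097]
 [-0.7618  1.0381 -5.4561 -0.5828]]
rail ends [array([0.514 , 0.1135, 0.03  ]), array([0.4697, 0.1098, 0.03  ]), array([ 0.5374, -0.3062,  0.03  ]), array([ 0.4928, -0.308 ,  0.03  ])]
pointer top [ 0.574  -0.0409  0.052 ] tin [ 0.3707 -0.2423  0.09  ] glue [0.6277 0.0799 0.15  ]
```

Run:
```python
from h import *
v=(.5055,-.1448,.0554)
def crop(im,x0,y0,w,h,k): return cv2.resize(im[y0:y0+h,x0:x0+w],None,fx=k,fy=k,interpolation=cv2.INTER_CUBIC)
def rect(x0,x1,y0,y1,z): return np.array([[x0,y0,z],[x1,y0,z],[x1,y1,z],[x0,y1,z]])/1e3
sh=[rect(-66,66,-100,100,45),rect(-40,40,84,100,71),rect(-40,40,-100,-84,71),rect(26,29,-50,50,55),rect(-29,-26,-50,50,55),rect(52,65,58,74,102),rect(-65,-52,-74,-58,102),rect(-45,-37,51,81,81),rect(37,45,-81,-51,81)]
out=[]
for n,b in (('top',(360,225,140,90,4)),('side',(290,270,125,140,4))):
    o=crop(cv2.imread(f'pics/{n}0.png'),*b)
    for P in sh:
        q=(proj(n,frame(*v,P))-b[:2]+.5)*b[4]
        cv2.polylines(o,[np.round(q*8).astype(int)],True,(0,0,255),1,cv2.LINE_AA,3)
    out.append(o)
cv2.imwrite('pics/o1.png',out[0]); cv2.imwrite('pics/o2.png',out[1])
```

```text
(no output)
```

View pics/o1.png

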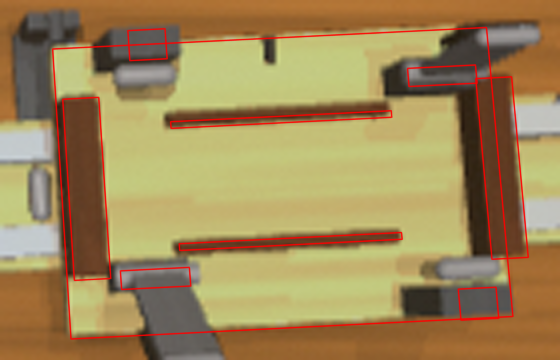

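View pics/o2.png

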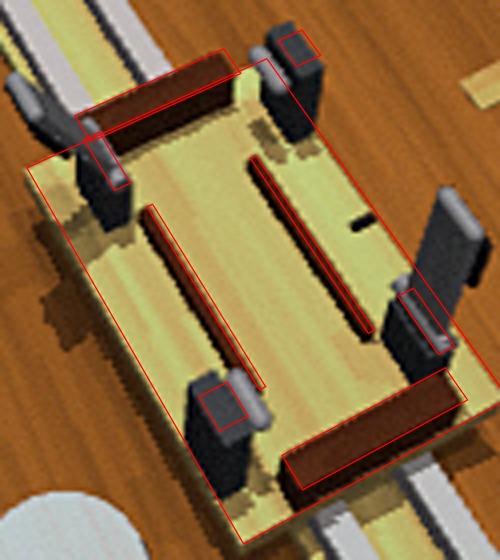

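Emit:
step_arm(increments=[[24.3,-25.95,-10,0,0,-0.033],[24.3,-25.95,-10,0,0,-0.033],[24.3,-25.95,-10,0,0,-0.033],[24.3,-25.95,-10,0,0,-0.033],[24.3,-25.95,-10,0,0,-0.033],[24.3,-25.95,-10,0,0,-0.033],[24.3,-25.95,-10,0,0,-0.033],[24.3,-25.95,-10,0,0,-0.033],[24.3,-25.95,-10,0,0,-0.033],[24.3,-25.95,-10,0,0,-0.033],[24.3,-25.95,-10,0,0,-0.033],[24.3,-25.95,-10,0,0,-0.033]], gripper=8.5, force=40)

```text
time: 1.1
position: [0.4632, 0.2714, 0.131]
eef_rot: [[-0.91, 0.415, -0.001], [0.415, 0.91, 0.0], [0.001, -0.001, -1.0]]
force: [-0.2, -0.3, -0.6]
finger_gap: 0.0849
grasp_force: 0.0
```

Emit:
step_arm(increments=[[0.05,0,-4,0,0,0],[0.05,0,-8,0,0,0],[0.05,0,-10,0,0,0],[0.05,0,-12,0,0,0],[0.05,0,-12,0,0,0]])

```text
time: 1.52
position: [0.4604, 0.2717, 0.0083]
eef_rot: [[-0.911, 0.412, -0.006], [0.412, 0.911, -0.003], [0.005, -0.005, -1.0]]
force: [-1.0, -0.5, 0.9]
finger_gap: 0.085
grasp_force: 0.0
```

Emit:
step_arm(increments=[[0,0,0,0,0,0],[0,0,0,0,0,0],[0,0,0,0,0,0],[0,0,0,0,0,0],[0,0,0,0,0,0],[0,0,0,0,0,0],[0,0,0,0,0,0]], gripper=3.5, force=40)

```text
time: 2.1
position: [0.4654, 0.2726, 0.0132]
eef_rot: [[-0.91, 0.414, 0.003], [0.414, 0.91, 0.002], [-0.002, 0.003, -1.0]]
force: [-0.9, 2.2, 6.6]
finger_gap: 0.0435
grasp_force: 42.4
```

Emit:
step_arm(increments=[[0,0,4,0,0,0],[0,0,8,0,0,0],[0,0,12,0,0,0],[0,0,16,0,0,0],[0,0,20,0,0,0],[0,-3,20,0,0,-0.1],[0.5,-6,20,0,0,-0.2],[1,-9,20,0,0,-0.3],[1.5,-13,20,0,0,-0.4],[2,-17,20,0,0,-0.5],[2.5,-21,20,0,0,-0.6],[3,-25,20,0,0,-0.7]])

```text
time: 3.1
position: [0.4935, 0.0196, 0.2117]
eef_rot: [[-0.425, 0.905, 0.0], [0.905, 0.425, -0.0], [-0.0, 0.0, -1.0]]
force: [1.4, -0.6, -1.6]
finger_gap: 0.0432
grasp_force: 42.4
```

Emit:
step_arm(increments=[[0.2,-4,0,0,0,-0.1],[0.5,-8,0,0,0,-0.2],[0.8,-12,0,0,0,-0.3],[1.1,-15,0,0,0,-0.388],[1.2,-16.63,0,0,0,-0.388],[1.2,-16.63,0,0,0,-0.388],[1.2,-16.63,0,0,0,-0.388],[1.2,-16.63,0,0,0,-0.388]])

```text
time: 3.77
position: [0.5054, -0.144, 0.2112]
eef_rot: [[-0.056, 0.998, -0.001], [0.998, 0.056, 0.001], [0.001, -0.001, -1.0]]
force: [-0.4, -0.0, -2.0]
finger_gap: 0.0433
grasp_force: 42.4
```

Run:
```python
from cell import r
from h import *
t=r.snapshot("top")[:,:,::-1]; s=r.snapshot("side")[:,:,::-1]
st=r.sense(); print(st['position'],st['eef_rot'],st['joint_positions'])
v=(st['position'][0],st['position'][1],.0554)
ims=[]
for n,im,b in (('top',t,(380,180,150,150)),('side',s,(280,170,150,150))):
    o=np.ascontiguousarray(cv2.resize(im[b[1]:b[1]+b[3],b[0]:b[0]+b[2]],None,fx=2.66,fy=2.66,interpolation=cv2.INTER_CUBIC))
    for z in (0,36):
        P=np.array([[-22,-80,z],[22,-80,z],[22,80,z],[-22,80,z]])/1e3; P[:,2]+=st['position'][2]-.012
        q=(proj(n,frame(*v,P))-b[:2]+.5)*2.66
        cv2.polylines(o,[np.round(q*8).astype(int)],True,(0,0,255),1,cv2.LINE_AA,3)
    ims.append(o)
cv2.imwrite('pics/g1.png',np.hstack(ims))
```

```text
[ 0.5057 -0.1435  0.2113] [[-0.0573  0.9984 -0.0004]
 [ 0.9984  0.0573  0.0006]
 [ 0.0007 -0.0004 -1.    ]] [-20.4633  14.637   93.7745   0.0267  71.6242 -23.7588]
```

View pics/g1.png

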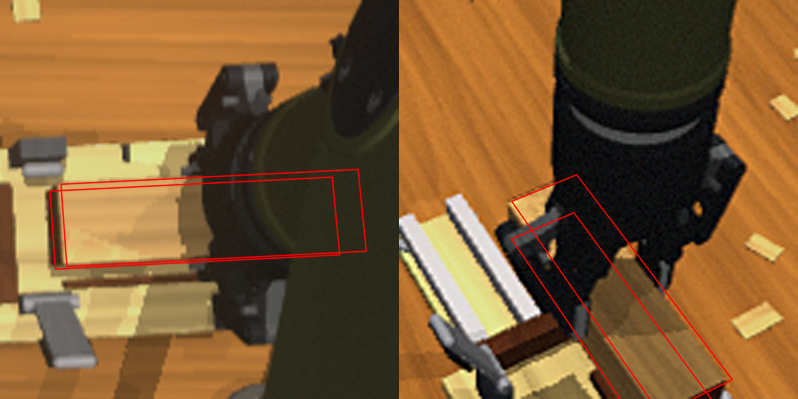

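Emit:
step_arm(increments=[[0.03,-0.1,-4,0,0,0],[0.03,-0.1,-8,0,0,0],[0.03,-0.1,-11,0,0,0],[0.03,-0.1,-13,0,0,0],[0.03,-0.1,-14,0,0,0],[0.03,-0.1,-14.5,0,0,0],[0.03,-0.1,-15,0,0,0],[0.03,-0.1,-15,0,0,0]])

```text
time: 4.53
position: [0.5071, -0.1456, 0.0616]
eef_rot: [[-0.057, 0.998, 0.001], [0.998, 0.057, -0.0], [-0.0, 0.001, -1.0]]
force: [-0.2, -0.1, -1.3]
finger_gap: 0.0431
grasp_force: 42.3
```

Emit:
step_arm(increments=[[-0.05,0,-0.2,0,0,0],[-0.05,0,-0.35,0,0,0],[-0.05,0,-0.4,0,0,0],[-0.05,0,-0.4,0,0,0]])

```text
time: 4.87
position: [0.5066, -0.1461, 0.0582]
eef_rot: [[-0.056, 0.998, 0.002], [0.998, 0.056, -0.001], [-0.001, 0.002, -1.0]]
force: [-0.5, 0.2, 1.2]
finger_gap: 0.0432
grasp_force: 42.6
```

Emit:
step_arm(increments=[[0,0,-0.1,0,0,0],[0,0,-0.1,0,0,0]])

```text
time: 5.03
position: [0.5066, -0.1461, 0.0581]
eef_rot: [[-0.056, 0.998, 0.002], [0.998, 0.056, -0.001], [-0.001, 0.002, -1.0]]
force: [-3.5, 0.8, 8.8]
finger_gap: 0.0432
grasp_force: 43.7
```

Emit:
step_arm(increments=[[0,0,0,0,0,0],[0,0,0,0,0,0],[0,0,0,0,0,0],[0,0,0,0,0,0]], gripper=5.6)

```text
time: 5.37
position: [0.506, -0.1459, 0.0563]
eef_rot: [[-0.056, 0.998, 0.0], [0.998, 0.056, -0.0], [-0.0, 0.0, -1.0]]
force: [-0.3, -0.9, -0.0]
finger_gap: 0.0562
grasp_force: 0.0
```

Emit:
step_arm(increments=[[0,0,2,0,0,0],[0,0,4,0,0,0],[0,0,8,0,0,0],[0,0,12,0,0,0],[0,0,15,0,0,0],[0,0,15,0,0,0]])

```text
time: 5.87
position: [0.5102, -0.1474, 0.213]
eef_rot: [[-0.056, 0.998, 0.012], [0.998, 0.056, -0.005], [-0.005, 0.012, -1.0]]
force: [1.6, -0.6, 0.4]
finger_gap: 0.0562
grasp_force: 0.0
```

Emit:
step_arm(increments=[[-3,1.5,0,0,0,0],[-6,3,0,0,0,0],[-9,5,0,0,0,0],[-11.1,6.1,0,0,0,0],[-11.1,6.1,0,0,0,0],[-11.1,6.1,0,0,0,0],[-11.1,6.1,0,0,0,0]], gripper=0)

```text
time: 6.45
position: [0.3959, -0.0852, 0.2064]
eef_rot: [[-0.056, 0.998, 0.002], [0.998, 0.056, -0.001], [-0.001, 0.001, -1.0]]
force: [0.3, -0.3, -0.2]
finger_gap: -0.0003
grasp_force: 0.0
```

Run:
```python
from cell import r
from h import *
t=r.snapshot("top")[:,:,::-1]; s=r.snapshot("side")[:,:,::-1]
st=r.sense(); print(st['position'],st['finger_gap'],st['joint_positions'])
v=(.506,-.1448,.0554)
ims=[]
for n,im,b in (('top',t,(360,215,150,130)),('side',s,(280,250,150,170))):
    o=np.ascontiguousarray(cv2.resize(im[b[1]:b[1]+b[3],b[0]:b[0]+b[2]],None,fx=2.66,fy=2.66,interpolation=cv2.INTER_CUBIC))
    P=np.array([[-22,-80,81],[22,-80,81],[22,80,81],[-22,80,81]])/1e3
    q=(proj(n,frame(*v,P))-b[:2]+.5)*2.66
    cv2.polylines(o,[np.round(q*8).astype(int)],True,(0,0,255),1,cv2.LINE_AA,3)
    ims.append(cv2.copyMakeBorder(o,0,460-o.shape[0],0,0,0))
cv2.imwrite('pics/g2.png',np.hstack(ims))
```

```text
[ 0.3964 -0.0855  0.2064] 0.00040846475562797787 [-18.1377   5.1782 107.0118  -0.0055  67.7372 -21.3295]
```

View pics/g2.png

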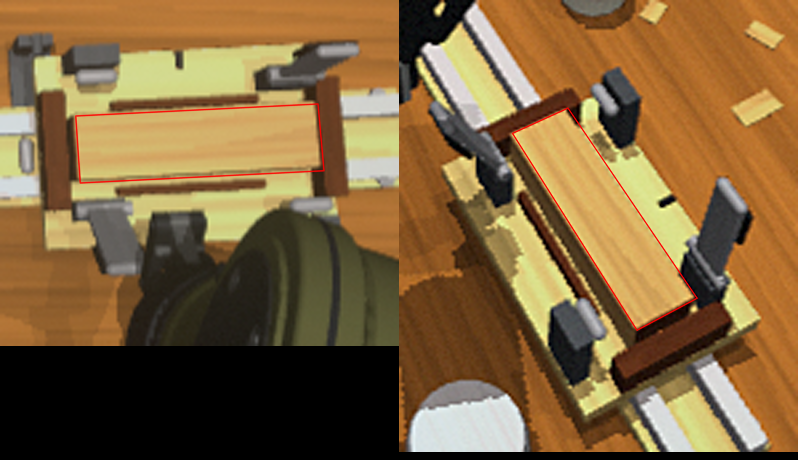

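Emit:
step_arm(increments=[[0,0,-3,0,0,0],[0,0,-5,0,0,0],[0,0,-6.5,0,0,0],[0,0,-7,0,0,0],[0,0,-7,0,0,0]])

```text
time: 6.97
position: [0.3948, -0.085, 0.135]
eef_rot: [[-0.056, 0.998, -0.003], [0.998, 0.056, 0.001], [0.001, -0.003, -1.0]]
force: [0.4, -0.4, 0.1]
finger_gap: -0.0
grasp_force: 0.0
```

Emit:
step_arm(increments=[[0.8,0.04,0,0,0,0],[1.6,0.08,0,0,0,0],[2.4,0.13,0,0,0,0],[3.2,0.18,0,0,0,0],[4.0,0.22,0,0,0,0],[4.8,0.27,0,0,0,0],[4.8,0.27,0,0,0,0]])

```text
time: 7.55
position: [0.4457, -0.0823, 0.1367]
eef_rot: [[-0.056, 0.998, 0.003], [0.998, 0.056, -0.0], [-0.001, 0.003, -1.0]]
force: [0.1, -1.0, 0.5]
finger_gap: 0.0002
grasp_force: 0.0
```

Emit:
step_arm(increments=[[0.8,0.05,0,0,0,0],[1.6,0.1,0,0,0,0],[2.4,0.15,0,0,0,0],[3.2,0.2,0,0,0,0],[4.0,0.23,0,0,0,0],[4.8,0.27,-0.3,0,0,0],[5.6,0.3,-0.6,0,0,0],[6.4,0.35,-1.0,0,0,0],[7.0,0.38,-1.4,0,0,0],[7.4,0.4,-1.8,0,0,0],[7.4,0.4,-1.8,0,0,0]])

```text
time: 8.47
position: [0.5181, -0.0781, 0.1174]
eef_rot: [[-0.056, 0.998, 0.0], [0.998, 0.056, 0.0], [0.0, 0.0, -1.0]]
force: [0.3, 0.3, 1.4]
finger_gap: 0.0001
grasp_force: 0.1
```

Emit:
step_arm(increments=[[0,0,-0.4,0,0,0],[0,0,-0.8,0,0,0],[0,0,-1.2,0,0,0],[0,0,-1.4,0,0,0],[0,0,-1.4,0,0,0]])

```text
time: 8.88
position: [0.5173, -0.0783, 0.1043]
eef_rot: [[-0.056, 0.998, 0.001], [0.998, 0.056, -0.0], [-0.0, 0.001, -1.0]]
force: [0.9, -0.3, 0.9]
finger_gap: -0.0001
grasp_force: 0.5
```

Near the latch (commanded z about 0.104); press on in small steps.

Emit:
step_arm(increments=[[0,0,-0.3,0,0,0],[0,0,-0.6,0,0,0],[0,0,-0.9,0,0,0],[0,0,-0.9,0,0,0]])

```text
time: 9.22
position: [0.5174, -0.0782, 0.0955]
eef_rot: [[-0.056, 0.998, 0.001], [0.998, 0.056, -0.0], [-0.0, 0.001, -1.0]]
force: [1.8, 0.2, 2.3]
finger_gap: 0.0
grasp_force: 0.9
```

Emit:
step_arm(increments=[[0,0,-0.15,0,0,0],[0,0,-0.3,0,0,0],[0,0,-0.3,0,0,0]])

```text
time: 9.47
position: [0.5171, -0.0782, 0.0937]
eef_rot: [[-0.056, 0.998, 0.001], [0.998, 0.056, -0.0], [-0.0, 0.001, -1.0]]
force: [-1.2, 0.9, 12.3]
finger_gap: -0.0003
grasp_force: 6.5
```

Emit:
step_arm(increments=[[0,0,-0.1,0,0,0],[0,0,-0.15,0,0,0],[0,0,-0.15,0,0,0]])

```text
time: 9.72
position: [0.5171, -0.0782, 0.0934]
eef_rot: [[-0.056, 0.998, 0.002], [0.998, 0.056, -0.0], [-0.001, 0.002, -1.0]]
force: [-3.7, 0.8, 22.3]
finger_gap: 0.0
grasp_force: 11.3
```

Emit:
step_arm(increments=[[0,0,2,0,0,0],[0,0,5,0,0,0],[0,0,9,0,0,0],[0,0,11,0,0,0],[0,0,11.5,0,0,0],[0,0,11.5,0,0,0]])

```text
time: 10.22
position: [0.5172, -0.0783, 0.2071]
eef_rot: [[-0.056, 0.998, 0.002], [0.998, 0.056, -0.001], [-0.001, 0.002, -1.0]]
force: [0.2, -0.1, -0.4]
finger_gap: 0.0003
grasp_force: 0.0
```

Emit:
step_arm(increments=[[3,-3,0,0,0,0],[5,-6,0,0,0,0],[7,-9,0,0,0,0],[7.7,-12,0,0,0,0],[7.7,-12.8,0,0,0,0],[7.7,-12.8,0,0,0,0],[7.7,-12.8,-3,0,0,0],[7.7,-12.8,-5.5,0,0,0],[7.7,-12.8,-7,0,0,0],[7.7,-12.8,-7,0,0,0]])

```text
time: 11.05
position: [0.589, -0.2028, 0.1304]
eef_rot: [[-0.056, 0.998, -0.011], [0.998, 0.057, 0.005], [0.006, -0.011, -1.0]]
force: [-0.6, 0.2, -0.9]
finger_gap: -0.0001
grasp_force: 0.0
```

Emit:
step_arm(increments=[[-1,-0.05,0,0,0,0],[-2,-0.1,0,0,0,0],[-3,-0.15,0,0,0,0],[-4,-0.2,0,0,0,0],[-5,-0.25,0,0,0,0],[-6,-0.3,0,0,0,0],[-7,-0.38,0,0,0,0],[-8,-0.44,-0.5,0,0,0],[-9,-0.5,-1,0,0,0],[-9.8,-0.55,-1.4,0,0,0],[-10.2,-0.57,-1.8,0,0,0],[-10.2,-0.57,-1.8,0,0,0]])

```text
time: 12.05
position: [0.4901, -0.2117, 0.1173]
eef_rot: [[-0.055, 0.998, -0.002], [0.998, 0.055, 0.0], [0.001, -0.002, -1.0]]
force: [-0.4, 0.5, 0.4]
finger_gap: -0.0
grasp_force: 0.2
```

Emit:
step_arm(increments=[[0,0,-0.4,0,0,0],[0,0,-0.8,0,0,0],[0,0,-1.2,0,0,0],[0,0,-1.5,0,0,0],[0,0,-1.9,0,0,0],[0,0,-2.2,0,0,0],[0,0,-2.4,0,0,0],[0,0,-2.5,0,0,0],[0,0,-2.5,0,0,0]])

```text
time: 12.8
position: [0.4915, -0.2117, 0.0937]
eef_rot: [[-0.056, 0.998, -0.001], [0.998, 0.056, -0.0], [0.0, -0.001, -1.0]]
force: [-4.3, 0.8, 13.2]
finger_gap: -0.0004
grasp_force: 6.5
```

Emit:
step_arm(increments=[[0,0,-0.1,0,0,0],[0,0,-0.15,0,0,0],[0,0,-0.15,0,0,0]])

```text
time: 13.05
position: [0.4915, -0.2117, 0.0934]
eef_rot: [[-0.056, 0.998, -0.0], [0.998, 0.056, -0.0], [-0.0, -0.0, -1.0]]
force: [-7.9, 1.5, 21.4]
finger_gap: 0.0003
grasp_force: 11.1
```

Emit:
step_arm(increments=[[0,0,2,0,0,0],[0,0,5,0,0,0],[0,0,9,0,0,0],[0,-4,9,0,0,0],[1,-8,9,0,0,0],[2,-9,9,0,0,0],[2.0,-9,9,0,0,0],[2.0,-9,9,0,0,0]])

```text
time: 13.72
position: [0.5121, -0.3021, 0.1803]
eef_rot: [[-0.055, 0.998, -0.001], [0.998, 0.055, 0.001], [0.001, -0.001, -1.0]]
force: [-1.0, 0.4, -0.6]
finger_gap: -0.0
grasp_force: 0.0
```

Run:
```python
from cell import r
from h import *
t=r.snapshot("top")[:,:,::-1]; s=r.snapshot("side")[:,:,::-1]
st=r.sense(); print(st['position'],st['force'])
v=(.506,-.1448,.0554)
ims=[]
for n,im,b in (('top',t,(350,215,150,130)),('side',s,(280,250,150,170))):
    ims.append(cv2.copyMakeBorder(cv2.resize(im[b[1]:b[1]+b[3],b[0]:b[0]+b[2]],None,fx=2.66,fy=2.66,interpolation=cv2.INTER_CUBIC),0,452-int(b[3]*2.66),0,0,0))
    ims[-1]=ims[-1][:452]
cv2.imwrite('pics/g3.png',np.hstack(ims))
```

```text
[ 0.5111 -0.3005  0.1803] [-0.316   0.09   -0.7092]
```

View pics/g3.png

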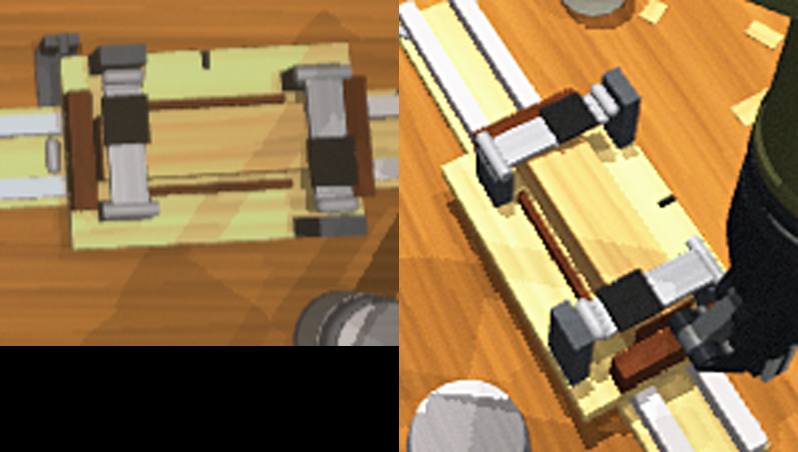

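Emit:
step_arm(increments=[[0,0,-4,0,0,0],[0,0,-8,0,0,0],[0,0,-11,0,0,0],[0,0,-12.2,0,0,0],[0,0,-12.2,0,0,0],[0,1.5,-12.2,0,0,0],[-0.1,2.5,-12.2,0,0,0],[-0.1,3.5,-12.2,0,0,0],[-0.1,3.5,-12.2,0,0,0]])

```text
time: 14.57
position: [0.511, -0.2641, 0.0608]
eef_rot: [[-0.058, 0.998, 0.001], [0.998, 0.058, 0.0], [0.0, 0.001, -1.0]]
force: [-0.5, -0.1, 0.2]
finger_gap: -0.0001
grasp_force: 0.0
```

Emit:
step_arm(increments=[[0,0.3,0,0,0,0],[0,0.6,0,0,0,0],[-0.05,0.9,0,0,0,0],[-0.05,1.2,0,0,0,0],[-0.1,1.5,0,0,0,0],[-0.1,1.8,0,0,0,0],[-0.1,2,0,0,0,0],[-0.1,2,0,0,0,0]])

```text
time: 15.23
position: [0.5101, -0.2467, 0.0595]
eef_rot: [[-0.056, 0.998, 0.0], [0.998, 0.056, -0.0], [-0.0, 0.0, -1.0]]
force: [0.3, -0.8, 0.9]
finger_gap: 0.0002
grasp_force: 0.7
```

Emit:
step_arm(increments=[[-0.03,0.5,0,0,0,0],[-0.06,1,0,0,0,0],[-0.08,1.5,0,0,0,0],[-0.11,2,0,0,0,0],[-0.14,2.5,0,0,0,0],[-0.17,3,0,0,0,0],[-0.19,3.5,0,0,0,0],[-0.22,4,0,0,0,0],[-0.25,4.5,0,0,0,0],[-0.28,5,0,0,0,0],[-0.28,5,0,0,0,0]])

```text
time: 16.15
position: [0.5063, -0.195, 0.059]
eef_rot: [[-0.056, 0.998, -0.002], [0.998, 0.056, 0.002], [0.002, -0.001, -1.0]]
force: [0.2, -0.1, -0.2]
finger_gap: -0.0002
grasp_force: 0.0
```

```bash
cat > mark.py <<'E'
from cell import r
from h import *
t=r.snapshot("top"); st=r.sense()
cv2.imwrite('pics/last_top.png',t[:,:,::-1])
# dark runs along the sled's +x edge strip (x'=.062, z=.045), vs distance along the rail from the first nest place
d=np.arange(-.02,.15,.0005)
P=frame(.506,-.1448,.0554,np.c_[0*d+.0625,d,0*d+.045]); q=proj('top',P).astype(np.float32)
g=cv2.remap(cv2.cvtColor(t,cv2.COLOR_RGB2GRAY),q[:,:1],q[:,1:],cv2.INTER_LINEAR).ravel()
print(st['position'],st['force'],st['time']); print(' '.join(f"{1000*a:.0f}:{b}" for a,b in zip(d[::4],g[::4])))
E
python3 mark.py
```

```text
[ 0.5062 -0.1952  0.0589] [-0.2157  0.4355 -0.1262] 16.2
-20:191 -18:191 -16:192 -14:191 -12:191 -10:192 -8:192 -6:192 -4:192 -2:193 0:192 2:192 4:193 6:194 8:193 10:194 12:194 14:194 16:194 18:194 20:194 22:194 24:200 26:210 28:211 30:211 32:211 34:211 36:211 38:211 40:211 42:212 44:212 46:212 48:213 50:212 52:212 54:212 56:212 58:148 60:77 62:70 64:177 66:213 68:214 70:214 72:213 74:213 76:214 78:214 80:214 82:214 84:214 86:213 88:213 90:214 92:214 94:214 96:215 98:215 100:215 102:192 104:151 106:120 108:106 110:105 112:105 114:105 116:106 118:107 120:107 122:107 124:106 126:104 128:103 130:105 132:106 134:105 136:104 138:66 140:61 142:133 144:200 146:208 148:215
```

Emit:
step_arm(increments=[[-0.02,0.4,0,0,0,0],[-0.04,0.8,0,0,0,0],[-0.06,1.2,0,0,0,0],[-0.08,1.5,0,0,0,0],[-0.1,1.8,0,0,0,0],[-0.12,2.1,0,0,0,0],[-0.12,2.1,0,0,0,0]])

```text
time: 16.78
position: [0.5057, -0.1748, 0.0592]
eef_rot: [[-0.056, 0.998, -0.0], [0.998, 0.056, 0.001], [0.001, -0.0, -1.0]]
force: [-0.9, 0.1, 0.3]
finger_gap: -0.0001
grasp_force: 0.0
```

Emit:
step_arm(increments=[[0,0.1,0,0,0,0],[-0.01,0.2,0,0,0,0],[-0.02,0.3,0,0,0,0],[-0.02,0.3,0,0,0,0]])

```text
time: 17.12
position: [0.506, -0.1728, 0.0594]
eef_rot: [[-0.056, 0.998, 0.0], [0.998, 0.056, -0.0], [-0.0, 0.0, -1.0]]
force: [-0.3, -1.7, -1.5]
finger_gap: 0.0001
grasp_force: 1.0
```

Emit:
step_arm(increments=[[0,0.1,0,0,0,0],[-0.01,0.2,0,0,0,0],[-0.02,0.3,0,0,0,0],[-0.02,0.3,0,0,0,0]])

```text
time: 17.45
position: [0.506, -0.1724, 0.0594]
eef_rot: [[-0.057, 0.998, 0.001], [0.998, 0.057, -0.004], [-0.004, 0.001, -1.0]]
force: [-2.4, -10.5, -2.8]
finger_gap: -0.0003
grasp_force: 5.1
```

```bash
python3 mark.py
```

```text
[ 0.506  -0.1724  0.0594] [ -1.33   -10.6161  -3.3637] 17.5
-20:130 -18:128 -16:149 -14:188 -12:191 -10:191 -8:191 -6:200 -4:203 -2:202 0:195 2:193 4:193 6:193 8:193 10:194 12:193 14:193 16:193 18:193 20:194 22:193 24:194 26:194 28:194 30:194 32:194 34:194 36:194 38:194 40:195 42:196 44:196 46:196 48:198 50:210 52:211 54:212 56:211 58:212 60:212 62:212 64:212 66:212 68:212 70:212 72:213 74:213 76:213 78:213 80:162 82:88 84:68 86:171 88:212 90:214 92:213 94:214 96:213 98:214 100:214 102:214 104:214 106:214 108:215 110:215 112:215 114:215 116:215 118:215 120:215 122:215 124:194 126:160 128:148 130:120 132:107 134:106 136:106 138:107 140:108 142:109 144:108 146:107 148:106
```

Emit:
step_arm(increments=[[0,0.05,0,0,0,0],[0,0.1,0,0,0,0],[0,0.1,0,0,0,0]])

```text
time: 17.75
position: [0.506, -0.1723, 0.0595]
eef_rot: [[-0.058, 0.998, 0.001], [0.998, 0.058, -0.006], [-0.006, 0.001, -1.0]]
force: [-1.2, -13.2, -4.2]
finger_gap: 0.0001
grasp_force: 6.5
```

Emit:
step_arm(increments=[[0,0.05,0,0,0,0],[0,0.1,0,0,0,0],[0,0.1,0,0,0,0]])

```text
time: 18.0
position: [0.506, -0.1722, 0.0595]
eef_rot: [[-0.058, 0.998, 0.001], [0.998, 0.058, -0.007], [-0.007, 0.0, -1.0]]
force: [-2.1, -15.6, -3.1]
finger_gap: 0.0001
grasp_force: 7.9
```

```bash
python3 mark.py | tr ' ' '\n' | awk -F: '$2<150||NR<9' | tr '\n' ' '
```

```text
[ 0.506  -0.1722  0.0595] [ -2.6207 -16.4896  -3.9166] 18.05 -20:129 -18:129 82:94 84:71 130:122 132:106 134:106 136:106 138:105 140:107 142:109 144:109 146:107 148:106
```

Emit:
step_arm(increments=[[0,0.05,0,0,0,0],[0,0.1,0,0,0,0],[0,0.1,0,0,0,0]])

```text
time: 18.3
position: [0.506, -0.1721, 0.0595]
eef_rot: [[-0.059, 0.998, 0.001], [0.998, 0.059, -0.009], [-0.009, 0.0, -1.0]]
force: [-3.9, -19.6, -4.8]
finger_gap: 0.0003
grasp_force: 9.3
```

Emit:
step_arm(increments=[[0,0.05,0,0,0,0],[0,0.1,0,0,0,0],[0,0.1,0,0,0,0]])

```text
time: 18.55
position: [0.5061, -0.1721, 0.0596]
eef_rot: [[-0.059, 0.998, 0.001], [0.998, 0.059, -0.01], [-0.01, 0.0, -1.0]]
force: [-4.9, -22.2, -4.9]
finger_gap: -0.0002
grasp_force: 10.8
```

Run:
```python
from cell import r
from h import *
t=r.snapshot("top")[:,:,::-1]; s=r.snapshot("side")[:,:,::-1]
ims=[]
for n,im,b in (('top',t,(320,215,150,130)),('side',s,(260,220,150,170))):
    o=cv2.resize(im[b[1]:b[1]+b[3],b[0]:b[0]+b[2]],None,fx=2.66,fy=2.66,interpolation=cv2.INTER_CUBIC)
    # station candidates 92 (red) and 100 mm (green) : vertical line at x'=76 from z .0 to .052
    for d,c in ((.092,(0,0,255)),(.100,(0,255,0))):
        q=(proj(n,frame(.506,-.1448,.0554,[[.070,d,.052],[.082,d,.052],[.082,d,0]]))-b[:2]+.5)*2.66
        cv2.polylines(o,[np.round(q*8).astype(int)],False,c,1,cv2.LINE_AA,3)
    ims.append(cv2.copyMakeBorder(o,0,460-o.shape[0],0,0,0))
cv2.imwrite('pics/g4.png',np.hstack(ims))
```

```text
(no output)
```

View pics/g4.png

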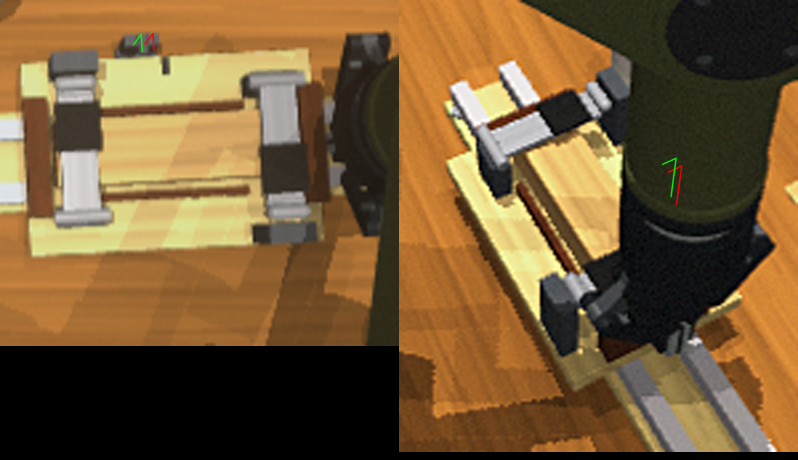

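Emit:
step_arm(increments=[[0,0.05,0,0,0,0],[0,0.1,0,0,0,0],[0,0.1,0,0,0,0]])

```text
time: 18.9
position: [0.506, -0.1717, 0.0596]
eef_rot: [[-0.059, 0.998, 0.001], [0.998, 0.059, -0.011], [-0.011, 0.0, -1.0]]
force: [-4.9, -24.1, -5.2]
finger_gap: -0.0002
grasp_force: 11.9
```

Emit:
step_arm(increments=[[0,0.05,0,0,0,0],[0,0.1,0,0,0,0],[0,0.1,0,0,0,0]])

```text
time: 19.15
position: [0.5061, -0.1716, 0.0596]
eef_rot: [[-0.06, 0.998, 0.001], [0.998, 0.06, -0.013], [-0.013, 0.0, -1.0]]
force: [-4.7, -27.3, -6.2]
finger_gap: -0.0001
grasp_force: 13.3
```

Emit:
step_arm(increments=[[0,0.05,0,0,0,0],[-0.03,0.1,0,0,0,0],[-0.03,0.1,0,0,0,0]])

```text
time: 19.4
position: [0.5061, -0.1716, 0.0596]
eef_rot: [[-0.06, 0.998, 0.002], [0.998, 0.06, -0.014], [-0.014, 0.001, -1.0]]
force: [-5.4, -29.8, -7.7]
finger_gap: 0.0001
grasp_force: 14.7
```

Emit:
step_arm(increments=[[0,0.05,0,0,0,0],[-0.03,0.1,0,0,0,0],[-0.03,0.1,0,0,0,0]])

```text
time: 19.65
position: [0.5056, -0.1656, 0.0594]
eef_rot: [[-0.056, 0.998, 0.001], [0.998, 0.056, -0.005], [-0.005, 0.001, -1.0]]
force: [-0.6, -7.7, -2.6]
finger_gap: -0.0002
grasp_force: 4.1
```

```bash
python3 mark.py | tr ' ' '\n' | awk -F: '$2<190||NR<9' | tr '\n' ' '
```

```text
[ 0.5055 -0.1647  0.0594] [-0.5062 -6.9651 -2.5903] 19.7 -20:128 -18:129 -16:129 -14:129 -12:129 -10:155 -8:184 88:108 90:71 92:77 134:167 136:144 138:109 140:107 142:106 144:107 146:106 148:107
```

Emit:
step_arm(increments=[[0,0,0,0,0,0],[0,0,0,0,0,0],[0,0,0,0,0,0]])

```text
time: 19.95
position: [0.5054, -0.163, 0.0594]
eef_rot: [[-0.056, 0.998, 0.001], [0.998, 0.056, -0.002], [-0.002, 0.001, -1.0]]
force: [0.4, -4.6, -2.3]
finger_gap: -0.0002
grasp_force: 2.5
```

```bash
python3 mark.py | tr ' ' '\n' | awk -F: '$2<190||NR<9' | tr '\n' ' '
```

```text
[ 0.5054 -0.163   0.0594] [-1.179  -4.6632 -1.9219] 20.0 -20:129 -18:130 -16:129 -14:129 -12:129 -10:128 -8:122 -6:172 90:117 92:69 94:77 96:166 136:165 138:153 140:121 142:106 144:105 146:106 148:107
```

Emit:
step_arm(increments=[[0,0.05,0,0,0,0],[0,0.1,0,0,0,0],[-0.01,0.15,0,0,0,0],[-0.01,0.2,0,0,0,0],[-0.01,0.2,0,0,0,0],[-0.01,0.2,0,0,0,0]])

```text
time: 20.5
position: [0.5048, -0.1591, 0.0594]
eef_rot: [[-0.056, 0.998, -0.0], [0.998, 0.056, 0.001], [0.001, -0.0, -1.0]]
force: [-1.0, 0.7, 1.2]
finger_gap: 0.0
grasp_force: 0.0
```

```bash
python3 mark.py | tr ' ' '\n' | awk -F: '$2<190||NR<9' | tr '\n' ' '
```

```text
[ 0.5047 -0.1592  0.0594] [-0.5093 -1.1281 -0.1292] 20.55 -20:128 -18:128 -16:128 -14:128 -12:128 -10:129 -8:129 -6:129 -4:113 -2:189 94:115 96:72 98:92 100:175 140:162 142:150 144:127 146:108 148:107
```

Run:
```python
from h import *
t=cv2.imread('pics/last_top.png')
g=cv2.cvtColor(t,cv2.COLOR_BGR2GRAY)
d=np.arange(.07,.125,.002)
print('d   ',(1000*d).astype(int))
for x,z in ((.0625,.045),(.0655,.045),(.072,.052),(.076,.052),(.080,.052),(.084,.052),(.082,.03),(.082,.0)):
    q=proj('top',frame(.506,-.1448,.0554,np.c_[0*d+x,d,0*d+z])).astype(np.float32)
    print(x,z,cv2.remap(g,q[:,:1],q[:,1:],cv2.INTER_LINEAR).ravel())
np.set_printoptions(linewidth=250)
q=proj('top',frame(.506,-.1448,.0554,[[.076,.097,.052],[.066,.097,.045]])); print(q)
c=int(q[0,0]); rr=int(q[0,1]); print(c-14,rr-12); print(g[rr-12:rr+14,c-14:c+14])
```

```text
d    [ 70  72  74  76  78  80  82  84  86  88  90  92  94  96  98 100 102 104
 106 108 110 112 114 116 118 120 122 124]
0.0625 0.045 [211 212 212 211 212 212 213 213 213 213 212 213 115  72  92 175 212 213
 214 213 214 215 215 214 214 214 214 215]
0.0655 0.045 [185 183 189 193 195 193 197 200 201 202 202 192 120  88 107 155 176 177
 172 176 183 188 194 192 194 199 201 204]
0.072 0.052 [125 124 125 125 124 124 123 124 104  83  64  59  58  88 103  98  73  58
  55  54  57  51  50  78  94 110 119 121]
0.076 0.052 [120 121 121 122 124 125 124 124 123 107  99 102 100  93 103  98  92  99
 103 103 106  60  64 105 113 118 127 132]
0.08 0.052 [131 131 131 131 131 130 130 129 130 112 106 106 104  95 104 104  98 103
 108 107 109  94 120 129 129 129 129 130]
0.084 0.052 [140 140 139 139 139 139 138 138 139 137 136 135 135 136 135 134 134 133
 133 132 131 132 131 132 131 131 130 130]
0.082 0.03 [129 129 129 130 129 129 129 121 107 104 105  97  99 103  98  86 101 104
 103 101  81 111 126 127 128 131 132 132]
0.082 0.0 [123 124 124 123 119 103  90  89  94  93  95 103  98  90  93  95  93  94
  70  54
[... 2375 characters left out ...]
 212 211]
 [215 215 214 215 215 215 215 215 213 214 213 213 210 152  68  73 119 213 212 213 213 212 213 212 212 211 211 212]
 [214 214 214 214 213 215 215 214 213 214 214 214 211 158  69  73 120 213 214 214 214 213 213 213 213 213 213 214]
 [215 215 216 215 215 215 215 216 216 215 215 216 213 155  70  72 112 216 216 215 215 216 216 214 216 215 215 215]
 [216 216 216 216 217 216 216 216 217 216 216 216 216 193  70  71 108 216 217 216 216 217 216 217 217 216 217 216]
 [216 216 217 216 216 216 216 216 216 216 217 216 216 205  70  72 108 216 216 216 216 216 217 216 217 217 216 217]
 [216 216 216 217 216 216 217 216 216 217 217 217 216 212 146 141 158 216 216 217 216 216 217 217 216 216 217 216]]
```

Emit:
step_arm(increments=[[0,0.05,0,0,0,0],[0,0.1,0,0,0,0],[-0.01,0.15,0,0,0,0],[-0.01,0.18,0,0,0,0],[-0.01,0.18,0,0,0,0],[-0.01,0.18,0,0,0,0]])

```text
time: 21.05
position: [0.5047, -0.1579, 0.0593]
eef_rot: [[-0.056, 0.998, -0.0], [0.998, 0.056, 0.0], [0.0, -0.0, -1.0]]
force: [-0.0, -0.6, 0.4]
finger_gap: 0.0002
grasp_force: 0.0
```

```bash
cat >> mark.py <<'E'
i=np.arange(d.size); w=np.clip(200-g.astype(float),0,None)*((d>.085)&(d<.11)); print('mark centre',(w*d).sum()/w.sum())
E
python3 mark.py | tr ' ' '\n' | awk -F: '$2<190||NR<9' | tr '\n' ' '
```

```text
[ 0.5047 -0.1579  0.0593] [0.7759 0.6557 0.4761] 21.1 -20:128 -18:129 -16:128 -14:129 -12:129 -10:129 -8:128 -6:128 -4:128 -2:131 0:187 96:98 98:69 100:119 142:159 144:145 146:118 148:107 mark centre 0.09771573208722752
```

Emit:
step_arm(increments=[[0.05,-1,0,0,0,0],[0.15,-2.5,0,0,0,0],[0.3,-5,0,0,0,0],[0.3,-6.5,0,0,0,0],[0.3,-6.5,4,0,0,0],[0.3,-6.5,8,0,0,0],[0.3,-6.5,12,0,0,0],[0.3,-6.5,16,0,0,0],[0.3,-6.5,16,0,0,0],[0.3,-6.5,16,0,0,0]])

```text
time: 21.93
position: [0.5096, -0.2253, 0.2226]
eef_rot: [[-0.055, 0.998, 0.007], [0.998, 0.055, -0.004], [-0.004, 0.006, -1.0]]
force: [0.1, 0.4, -1.0]
finger_gap: -0.0
grasp_force: 0.0
```

```bash
python3 mark.py | tr ' ' '\n' | awk -F: '$2<190||NR<9' | tr '\n' ' '
python3 - <<'E'
from h import *
t=cv2.imread('pics/last_top.png'); g=cv2.cvtColor(t,cv2.COLOR_BGR2GRAY)
np.set_printoptions(linewidth=250); print(g[228:242,362:386])
# pads shut: dark pad centre at model place for strap angle 0
for x,y in ((.017,.066),(-.017,-.066)):
    P=frame(.506,-.1448,.0554,[[x+a,y+.0977+b,.094] for a,b in ((0,0),(.013,0),(-.013,0),(0,.012),(0,-.012),(.022,0),(-.022,0))])
    q=np.round(proj('top',P)).astype(int); print(g[q[:,1],q[:,0]])
E
```

```text
[ 0.508  -0.2243  0.2203] [ 0.4072  0.7745 -0.8389] 21.9833 -20:105 -18:105 -16:106 -14:105 -12:105 -10:106 -8:105 -6:106 -4:106 -2:116 0:170 2:176 4:176 6:176 8:176 10:179 12:186 94:187 96:90 98:64 100:109 140:183 142:145 144:132 146:108 148:97 mark centre 0.09755728155339816 [[117 119 118 115 102 102 103 101  99  90  99  97  95  86  98  97  96 100 118 117 118 120 118 117]
 [118 118 117 102  70  95  95  94  91  78  87  94  92  83  95  94  94  97 117 118 117 118 116 116]
 [112 112 110  73  54  96  95  94  92  84  82  95  93  82  96  94  93  96 114 114 112 114 112 112]
 [103 103  91  50  53  97  94  94  93  88  81  94  94  82  86  84  78  78  92 112 114 111 112 112]
 [100  97  73  46  51  72  64  66  63  62  75  95  95  79  59  59  55  71  84 114 114 115 115 114]
 [ 96  84  69  46  46  49  46  47  46  47  71  95  92  78  44  46  56  75  82 113 112 113 113 113]
 [ 99  72  82  46  47  47  44  46  47  49  73  94  93  73  52  53  66  81  84 114 114 114 113 113]
 [102  75  87  68  58  57  50  51  55  78  74  69  71  65  66  85  89 103 104 113 111  99 101 114]
 [106  74  78  91  89  90  79  85 103 117 121 104  87 105 139 156 179 181 180 180 178 173 175 179]
 [179 175 174 176 178 176 174 177 180 179 169  86  76 103 188 191 199 199 198 198 197 197 197 195]
 [200 199 199 200 199 198 199 198 198 197 186  63  65  96 197 196 196 195 197 196 196 195 195 195]
 [197 198 198 198 198 198 198 197 198 197 189  58  63  91 197 197 198 197 198 197 197 197 198 198]
 [200 200 200 199 199 200 200 200 200 200 193  57  63  88 199 201 200 200 200 200 200 201 200 200]
 [201 200 201 201 200 201 201 201 202 201 193  80  63  89 201 201 200 201 200 201 201 201 201 201]]
[ 48  49  51  51  50 160 192]
[ 47  47  49  46  46 158 146]
```

```bash
python3 -c "
from cell import r
print(r.hand_in())"
```

```text
the job is handed in; nothing more can be done
None
```

I handed the job in at about 22 s: the blank is in the nest, both straps are latched, and the sled is at the station with its mark within about 1 mm of the pointer. I kept clear of the glue bottle, tin and offcut, but did not check their positions at the end. Hand-in returned no verdict.

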